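# Make up a growing box at the end of the roller lane

## Robot

A 6-joint arm with a two-finger parallel gripper is mounted at the origin on the work surface. World frame = base frame: x ahead of the robot, y to its left, z up, the work surface at z = 0. Lengths are in m, angles in rad, forces in N, time in s.
With the tool pointing down it reaches from about 0.275 to 0.775 m from the base axis. Payload 14.6 kg.
Tool frame: the origin (TCP) lies at the centre of the arm's flange, where the gripper is bolted on; the fingertips stand arm.tip_reach ahead of it and the grasp point (between the pads) lies 155 mm ahead of it (arm.tip_reach is the distance from the TCP to the fingertips, in m); z points along the fingers, y is the line along which they close (so a half turn about z gives the same grasp; the last joint's range is limited). The gripper opens to 85 mm and grips with 20 to 120 N. Pads are 22 mm wide; open, the fingers measure 114 mm over their backs; the gripper's body (76 mm by 85 mm) begins 54 mm behind the grasp point. The pads swing forward as they close: fully open they stand 13 mm farther back than shut.
Start: joints at [0.966, 0.263, -0.048, 1.259, 0, 1.415], TCP at [0.228, 0.473, 0.405] pointing down, gripper open.
Joint ranges: [-2.65, 2.65], [-0.89, 1.7], [-1.18, 1.37], [-2.13, 2.11], [-1.35, 1.29], [-3.14, 3.14]. Speed limits (rad/s): [1.89, 1.89, 2.57, 2.79, 3.14, 3.14].

## Interface

Orientations are given as a unit quaternion [x, y, z, w].
In Python, from station import monitor, cams, arm gives the robot as it stands. The module is installed in compiled form; this text tells all that it offers.
- The arm moves only by the tool drive_tool, never from a script. Its argument "steps" is one flat list of numbers, 5 for each row, row after row: the gripper's target within -1 to 1 (fully open at 1, half-way at 0, shut at -1), then the shift along the tool's x, y, z in cm, then the turn about the tool's z in rad. In form: [hand, dx, dy, dz, yaw, hand, dx, dy, dz, yaw, ...]. A call has exactly 10 rows; each row shifts and turns the commanded pose from where the row before left it, along the tool's axes as they then stand; what a row does not reach is not made up. A row lasts 1/8 s, in which the tool goes at most 62.5 mm and 10.7 degrees, less where a joint would pass 70% of its speed; a pose out of reach is approached as far as the arm can. A call is refused whole if a number of a shift passes 6.25 or a number of a turn 0.188, either way. A call with a gripper value outside its range is refused whole. The fingers move at their own pace and stop on an object; the grip force is fixed at half the most. Time passes only in rows, so rows that do not move let the fingers close, or fill a call up. It gives the time, the measured TCP pose, the force, the opening and the grip force at its end, in the units of the state.
- monitor.read_state(): the state, without advancing time (a new reading comes with each control period).
- cams.snapshot(name): name is "scene" or "top"; returns a dict with "pixels" (400x640x3 uint8, red, green, blue), "fovy" (degrees; the focal length in pixels is half the picture's height over the tangent of half this angle, whatever the lens; pixels are square), "cx", "cy" (the principal point, pixels), "distortion" ([k1, k2, p1, p2, k3] as OpenCV has them; the pictures are not rectified), "view" (4x4, takes a point from world to camera coordinates). Camera axes: x right, y up, looking along -z (the intrinsics and any distortion apply to the point x, -y, -z); pixel columns grow to the right and rows downward; lengths in m; the calibration is good to about 2 mm. A picture is of the moment at which its call begins. There is no depth.
- arm.hand_in(): hands the job in; it is judged then, once.
The state is a dict: "time_s": time; "joint_pos": joint angles; "qvel": joint speeds; "joint_torque": joint torques, N m; "tcp_pos": TCP position; "orientation": TCP orientation; "ft_force": force on the tool from outside, world axes, zero at the start; "ft_torque": the same for the moment, N m; "finger_gap": finger opening in m; "gripper_force": force on a finger pad.
Only numpy, scipy, OpenCV 4.12 (cv2) and the standard library are available. Lean on these libraries where they do the work, as an engineer would, in place of code of your own. Each camera call takes 0.05 s, during which the arm holds its last target. There are 200 camera calls.

## Task

Set the open square culture box upright on the rollers at the upper end of the sloping roller lane, let go, and let it run down by itself to the end stop. There, without taking it off the lane, build it up in this order: hang the black net pot in the box with its collar resting on the rim, stand the clay plug upright in the net pot, neck up, and finally put the white dome over the plug, fully seated on the collar. Leave the bottle, the green tray and the capped jar where they are.

Things in the scene. Friction and masses are not known exactly. Their poses are not given: they have to be found in the camera images.
- box: Square open-topped culture box of grey plastic, 64 x 64 mm outside, 75 mm tall, walls 4 mm (square opening 56 mm), floor about 4 mm, 0.15 to 0.3 kg. Stands upright on the table at the start. Origin: centre of its underside; z up through the opening, x and y square to its sides.
- netpot: Round black net pot, open on top, standing upright, 52 mm tall. Foot cup: outside diameter 42 mm at the foot, 50 mm at 30 mm height. From 30 to 52 mm a wide collar, 64 mm outside (its grip), 56 mm inside; the collar's flat underside rests on the box's rim. Inside the cup: floor 4 mm above the foot, 36 mm wide there, 44 mm at the cup's top. Origin: centre of underside; z up.
- plug: Terracotta plug standing upright, 80 mm tall: tapered body 30 mm in diameter at the foot, 34 mm at 44 mm height, then a shoulder and a neck 18 mm in diameter from 50 to 80 mm height (its grip). Stood in the net pot, its foot is on the pot's floor and the neck stands 32 mm above the collar. Origin: centre of underside; z up.
- dome: White hollow dome, open below, flat closed top, 56 mm tall, right way up. A spigot 50 mm in diameter, 8 mm high, drops into the pot's collar; a flange 64 mm in diameter from 8 to 14 mm height rests on the collar; above it the bell, 56 mm tapering to 52 mm (its grip). Inside 42 mm wide at the mouth, 52 mm deep. Origin: centre of its mouth (underside); z up.
- lane: Fixed gravity lane: 14 free grey rollers between aluminium rails, 370 mm long, 92 mm wide, falling 7 degrees to its +y, where a steel stop plate closes it. 80 mm clear between rails, which stand 12 mm above the rollers, the stop 39 mm. A box let go runs down in about 3 s, then leans 7 degrees to +y. Origin: under its middle at table height; z up, y level towards the stop, x across.
- lane_stop (a point): Point on the rollers' upper surface where the centre of the box's underside comes to rest against the stop (lane middle line, 32 mm uphill of the stop plate). Axes as of the lane (z up).
- lane_load (a point): Point on the rollers' upper surface near the upper end, on the middle line, 0.25 m up the slope from lane_stop: set the box down with its underside's centre over this point, sides parallel to the rails. Axes as of the lane (z up).
- bottle: Bystander: whitish bottle with white cap, 72 mm in diameter, about 220 mm tall, upright. Origin: centre of its underside.
- tray: Bystander: empty green plastic tray, 120 x 160 x 50 mm. Origin: centre of its underside.
- jar: Bystander: squat round brown jar with a steel cap, 60 mm in diameter, about 70 mm tall, upright. Origin: centre of its underside.
There are look-alikes about, which are no part of the job. What is meant by the plug is not pink or purple, and is the larger of those in its own colour.

How it is judged:
By the outcome, as a careful person would: the job done as asked, in the order asked, and still so for the second after the job is handed in, with the robot touching nothing.
It also fails if it takes over 99 s, if anything falls off the work surface, if the arm or the gripper's body presses on something with over 40 N, if the wrist force passes 120 N, or if a joint passes its speed limit or range.

## Working session

There is one attempt and no reset: what is moved stays moved. The work goes in short steps, Python scripts to look and compute and a tool call to move; the robot and the scene stay as the last step left them, time stands still between calls to the robot, and variables do not carry over. Pictures are saved under pics/ and viewed, at most 15 in all, crops included, and the job is handed in when it is done.

Besides the shell and the picture viewer there is one more tool, called after "Call:" as name(argument=value, ...) on one line, values as JSON. drive_tool: Moves the arm, as the interface text tells. Its arguments: {"type":"object","properties":{"steps":{"type":"array","items":{"type":"number"}}},"required":["steps"]}

```bash
mkdir -p pics; cat > h.py <<'E'
import numpy as np, cv2, json
from station import monitor, cams, arm
from scipy.spatial.transform import Rotation as R
def snap(name,tag):
    s=cams.snapshot(name); cv2.imwrite(f'pics/{tag}.png',s['pixels'][:,:,::-1])
    np.savez(f'pics/{tag}.npz',**{k:np.array(s[k]) for k in('fovy','cx','cy','distortion','view','pixels')}); return f'pics/{tag}.npz'
def K(c):
    f=200/np.tan(np.radians(float(c['fovy']))/2); return np.array([[f,0,c['cx']],[0,f,c['cy']],[0,0,1.]])
def proj(tag,P):
    c=np.load(f'pics/{tag}.npz'); V=c['view']; P=np.atleast_2d(np.array(P,float))
    q=(V[:3,:3]@P.T).T+V[:3,3]; q=q*[1,-1,-1]
    return cv2.projectPoints(q,np.zeros(3),np.zeros(3),K(c),c['distortion'])[0][:,0]
def ray(tag,uv):
    c=np.load(f'pics/{tag}.npz'); V=c['view']
    n=cv2.undistortPoints(np.array(uv,float).reshape(-1,1,2),K(c),c['distortion'])[:,0]
    d=np.c_[n[:,0],-n[:,1],-np.ones(len(n))]@V[:3,:3]
    return -V[:3,:3].T@V[:3,3],d
def at(tag,uv,z):
    o,d=ray(tag,uv); return o+d*((z-o[2])/d[:,2])[:,None]
E
python3 - <<'E'
from h import *
for n in('scene','top'):
    snap(n,n+'0'); c=np.load(f'pics/{n}0.npz'); print(n,c['fovy'],c['distortion'],ray(n+'0',[[320,200]]))
print(arm.tip_reach, monitor.read_state())
E
```

```text
scene 52.82214613796261 [-0.01259929  0.          0.          0.          0.        ] (array([ 1.04392047, -0.74829778,  0.86988578]), array([[-0.36258375,  0.65089313, -0.66702497]]))
top 46.88461526078514 [-0.12313155  0.          0.          0.          0.        ] (array([0.38912386, 0.01430946, 1.36472252]), array([[ 0.17598375, -0.00822769, -0.98446077]]))
0.1734 {'time_s': 0.1, 'joint_pos': array([ 9.65696181e-01,  2.63482299e-01, -4.88695282e-02,  1.25937779e+00,
        3.77404489e-06,  1.41551568e+00]), 'qvel': array([-3.53388655e-05, -1.65917842e-03,  1.84609945e-03, -4.37894707e-04,
       -1.31462178e-03, -6.99081741e-04]), 'joint_torque': array([ 3.10485513e-03, -6.38577747e+01,  3.85062075e+01,  9.95930401e-03,
       -6.35371725e-05,  6.69199309e-06]), 'tcp_pos': array([0.22822295, 0.47271496, 0.40427081]), 'orientation': array([ 2.23018361e-01,  9.74814132e-01, -4.32624561e-04, -1.74923400e-04]), 'ft_force': array([ 0.01951493, -0.03217703,  0.12722723]), 'ft_torque': array([0.04634133, 0.06615934, 0.02287538]), 'gripper_force': 0.0, 'finger_gap': 0.08555864666311218}
```

View pics/scene0.png

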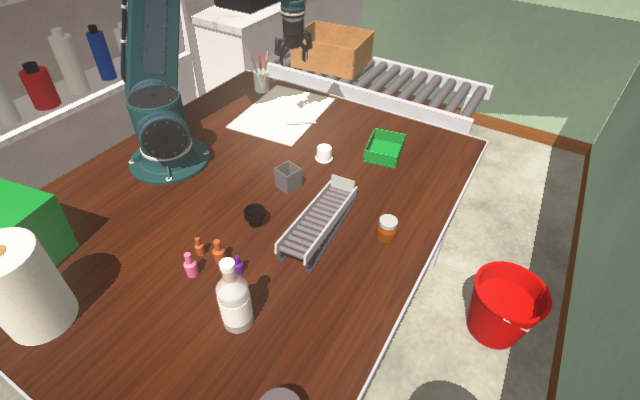

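View pics/top0.png

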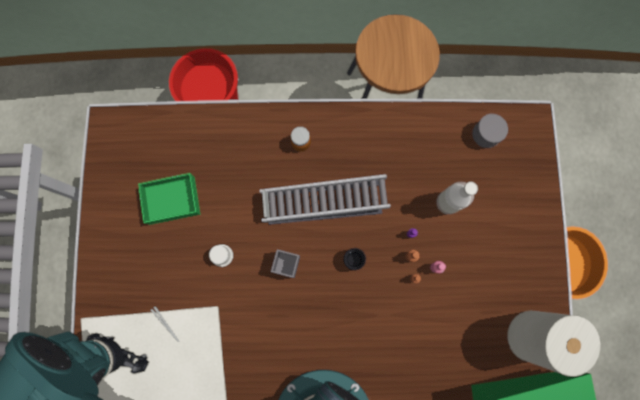

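Scene view: plug candidates are orange (217,250), a smaller orange (199,247), pink (191,265) and purple (238,265). In the top view they are at (413,256), (416,279), (438,267) and (412,233). The larger orange one should be the plug, and I'll confirm that in enlarged crops.

```bash
python3 - <<'E'
from h import *
a=cv2.imread('pics/top0.png')[165:305,195:455]; cv2.imwrite('pics/c1.png',cv2.resize(a,None,fx=3,fy=3,interpolation=cv2.INTER_CUBIC))
a=cv2.imread('pics/scene0.png')[135:285,175:375]; cv2.imwrite('pics/c2.png',cv2.resize(a,None,fx=4,fy=4,interpolation=cv2.INTER_CUBIC))
E
```

```text
(no output)
```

View pics/c1.png

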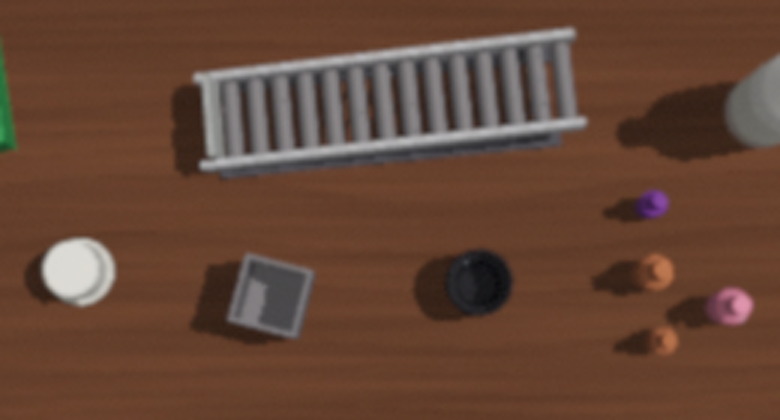

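View pics/c2.png

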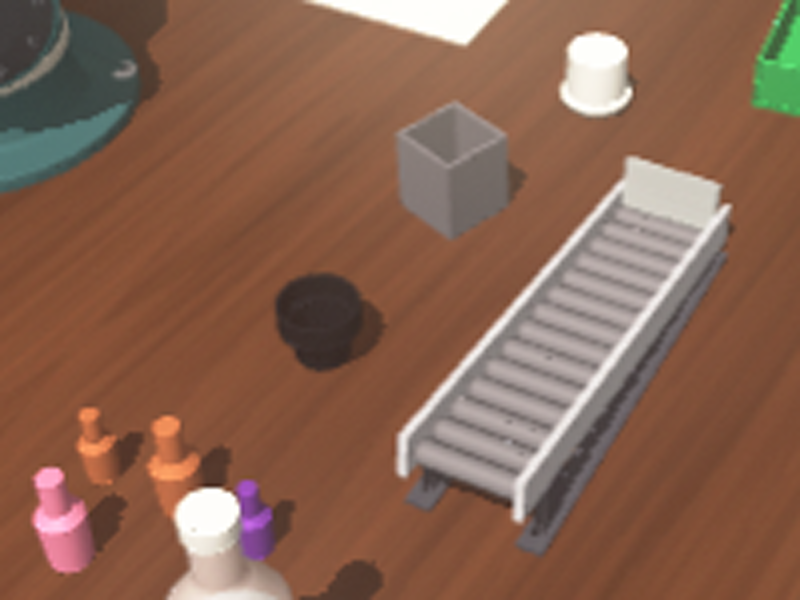

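The crops confirm it: the orange plug at crop (657,270), top-view px (413,255), is clearly larger than the other orange one at crop (662,341), so it is the plug. The box is at crop (270,296), the pot at (480,282) and the dome at (75,271). The lane's stop is at the left end.

```bash
cat > m.py <<'E'
from h import *
from scipy.optimize import least_squares
T=lambda p:np.array(p,float)/3+[195-.33,165-.33]
S=lambda p:np.array(p,float)/4+[175-.37,135-.37]
def tri(a,b):
    (o1,d1),(o2,d2)=ray('top0',[a]),ray('scene0',[b]); A=np.c_[d1[0],-d2[0]]
    t=np.linalg.lstsq(A,o2-o1,rcond=None)[0]; p,q=o1+t[0]*d1[0],o2+t[1]*d2[0]; return (p+q)/2,np.linalg.norm(p-q)
if __name__=='__main__':
    b=at('top0',T([(247,254),(313,270),(295,338),(228,320)]),.075); print('box',b.mean(0),np.degrees([np.arctan2(*(b[(i+1)%4]-b[i])[1::-1]) for i in range(4)]),np.linalg.norm(b-np.roll(b,1,0),axis=1))
    # scene: rim corners
    print('box scene',at('scene0',S([(398,136),(456,103),(507,136),(452,165)]),.075).mean(0))
    print('pot',at('top0',T([(480,282)]),.052),at('scene0',S([(319,305)]),.045))
    print('dome',at('top0',T([(72,270),(82,271)]),[.056,.012]),at('scene0',S([(597,48)]),.056))
    print('plug',at('top0',T([(658,265)]),.08),at('scene0',S([(167,425)]),.08),tri(T((658,265)),S((167,425))))
    tp=T([(196,76),(575,33),(202,166),(585,124)]); sp=S([(730,207),(520,490),(400,437)])
    def model(p,w=0):
        x,y,yaw,z=p[:4]; Rm=R.from_euler('z',yaw)*R.from_euler('x',-np.radians(7))
        sx,s0,s1=.046,p[4],p[5]
        L=np.array([(sx,s1,.012),(sx,s0,.012),(-sx,s1,.012),(-sx,s0,.012)])
        return Rm.apply(L)+[x,y,z]
    def res(p):
        P=model(p); return np.r_[(proj('top0',P)-tp).ravel(),(proj('scene0',P[[0,1,3]])-sp).ravel(),(p[4]+p[5])*1e3,(p[5]-p[4]-.37)*1e3]
    r=least_squares(res,[.65,0,0,.06,-.185,.185]); print('lane',r.x,np.degrees(r.x[2]),res(r.x).round(1))
    # stop top corners
    for u in [((205,82),(721,185)),((211,163),(627,157))]: print('stoptop',at('scene0',S([u[1]]),.09),at('top0',T([u[0]]),.09),tri(T(u[0]),S(u[1])))
    np.save('lane.npy',r.x)
E
python3 m.py
```

```text
box [0.44183645 0.10259921 0.075     ] [-103.87144116  165.05352009   74.87725104  -15.83383464] [0.06352089 0.0633852  0.06490049 0.06435807]
box scene [0.4459687  0.10506404 0.075     ]
pot [[ 0.45408035 -0.09369819  0.052     ]] [[ 0.45474488 -0.08834267  0.045     ]]
dome [[0.46704436 0.29300822 0.056     ]
 [0.46867574 0.29243974 0.012     ]] [[0.46918534 0.29874983 0.056     ]]
plug [[ 0.46668287 -0.2578975   0.08      ]] [[ 0.46510184 -0.26043061  0.08      ]] (array([ 0.46570178, -0.25907487,  0.07925959]), np.float64(0.0028781571046330263))
lane [ 0.62977562 -0.00756315  0.08635794  0.04740694 -0.18499713  0.18499713] 4.947945212091992 [-0.4 -0.7 -0.6 -1.2 -0.2  0.2 -0.1  0.1 -0.6  0.8  0.1 -0.6 -1.4  0.4
  0.  -0. ]
stoptop [[0.66642592 0.1455939  0.09      ]] [[0.64103489 0.16424972 0.09      ]] (array([0.65053485, 0.17019447, 0.06486657]), np.float64(0.01058333853367604))
stoptop [[0.58818069 0.13743097 0.09      ]] [[0.5641474  0.15768209 0.09      ]] (array([0.57082762, 0.16279475, 0.06502286]), np.float64(0.007846210288177476))
```

```bash
cat > go.py <<'E'
# usage: go.py x y ztcp yaw_y_deg -> remaining shift in present tool axes (cm), turn (rad)
import sys
from h import *
x,y,z,a=map(float,sys.argv[1:5]); s=monitor.read_state(); Rm=R.from_quat(s['orientation']).as_matrix()
d=Rm.T@(np.array([x,y,z])-s['tcp_pos'])*100
cur=np.degrees(np.arctan2(Rm[1,1],Rm[0,1])); t=-np.radians((a-cur+180)%360-180)
c,sn=np.cos(t),np.sin(t)
print('t',s['time_s'],'shift cm',d.round(2),'turn',t.round(3),'| after turn xy',np.round([c*d[0]+sn*d[1],-sn*d[0]+c*d[1]],2),'gap',s['finger_gap'].round(4),'F',s['ft_force'].round(1))
E
python3 go.py .4432 .1035 .275 -15.5
```

```text
Traceback (most recent call last):
  File "go.py", line 8, in <module>
    print('t',s['time_s'],'shift cm',d.round(2),'turn',t.round(3),'| after turn xy',np.round([c*d[0]+sn*d[1],-sn*d[0]+c*d[1]],2),'gap',s['finger_gap'].round(4),'F',s['ft_force'].round(1))
                                                                                                                                       ^^^^^^^^^^^^^^^^^^^^^
AttributeError: 'float' object has no attribute 'round'
```

Call:
drive_tool(steps=[1,-3.55,-2.39,0,0,1,-3.55,-2.39,0,0,1,-3.55,-2.39,0,0,1,-3.55,-2.39,0,0,1,-3.55,-2.39,0,0,1,-3.55,-2.39,0,0,1,-3.55,-2.39,0,0,1,-3.55,-2.39,0,0,1,-3.55,-2.39,0,0,1,-3.55,-2.39,0,0])

```text
time_s: 1.35
tcp_pos: [0.4445, 0.1018, 0.4046]
orientation: [0.223, 0.975, -0.0, -0.0]
ft_force: [0.4, 0.7, 0.0]
finger_gap: 0.0853
gripper_force: 0.0
```

Call:
drive_tool(steps=[1,0,0,1.6,0.174,1,0,0,1.6,0.174,1,0,0,1.6,0.174,1,0,0,1.6,0.174,1,0,0,1.6,0.174,1,0,0,1.6,0.174,1,0,0,1.6,0.174,1,0,0,1.6,0.174,1,0,0,0,0,1,0,0,0,0])

```text
time_s: 2.6
tcp_pos: [0.4442, 0.1032, 0.2771]
orientation: [0.795, 0.607, 0.0, 0.0]
ft_force: [-0.5, -0.0, -0.5]
finger_gap: 0.0857
gripper_force: 0.0
```

```bash
python3 go.py .4432 .1035 .210 -15.5; python3 - <<'E'
from h import *
snap('scene','s1'); snap('top','t1')
a=cv2.imread('pics/s1.png')[100:230,225:345]; b=cv2.imread('pics/t1.png')[200:330,225:345]
cv2.imwrite('pics/c3.png',cv2.resize(np.hstack([a,b]),None,fx=3.3,fy=3.3,interpolation=cv2.INTER_CUBIC))
E
```

```text
Traceback (most recent call last):
  File "go.py", line 8, in <module>
    print('t',s['time_s'],'shift cm',d.round(2),'turn',t.round(3),'| after turn xy',np.round([c*d[0]+sn*d[1],-sn*d[0]+c*d[1]],2),'gap',s['finger_gap'].round(4),'F',s['ft_force'].round(1))
                                                                                                                                       ^^^^^^^^^^^^^^^^^^^^^
AttributeError: 'float' object has no attribute 'round'
```

View pics/c3.png

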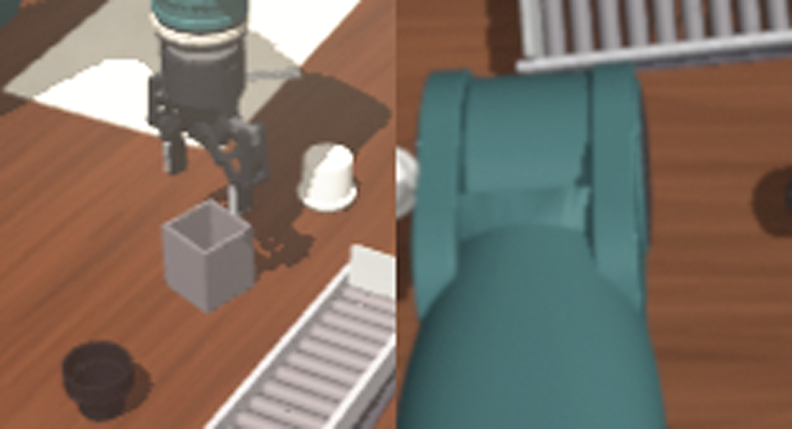

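The left (scene) view shows the open fingers straddling the box, squared to its sides. The top view is blocked by the arm. I'll descend and grip.

Call:
drive_tool(steps=[1,0,0,1.7,0,1,0,0,1.7,0,1,0,0,1.7,0,1,0,0,1.6,0,1,0,0,0,0,-1,0,0,0,0,-1,0,0,0,0,-1,0,0,0,0,-1,0,0,0,0,-1,0,0,0,0])

```text
time_s: 3.95
tcp_pos: [0.4442, 0.1033, 0.2107]
orientation: [0.796, 0.605, 0.001, 0.0]
ft_force: [-1.1, -0.1, 8.0]
finger_gap: 0.0636
gripper_force: 65.8
```

```bash
sed -i "s/s\['finger_gap'\].round(4)/round(s['finger_gap'],4)/;s/t.round(3)/round(t,3)/" go.py; python3 - <<'E'
from h import *
p=np.load('lane.npy'); Rm=R.from_euler('z',p[2])*R.from_euler('x',-np.radians(7))
for s in(-.107,.143): print(s,Rm.apply([0,s,0])+p[[0,1,3]], 'rim',Rm.apply([0,s,.075])+p[[0,1,3]])
E
python3 go.py .4432 .1035 .210 -15.5
```

```text
-0.107 [ 0.63893565 -0.11336982  0.06044696] rim [ 0.6381473  -0.10426368  0.13488792]
0.143 [0.61753372 0.13384203 0.02997962] rim [0.61674537 0.14294817 0.10442058]
t 3.95 shift cm [-0.   -0.1   0.07] turn 0.0 | after turn xy [-0.  -0.1] gap 0.0636 F [-1.1 -0.1  8. ]
```

Call:
drive_tool(steps=[-1,0,0,-2,0,-1,0,0,-4,-0.119,-1,0,0,-4,-0.119,-1,0,0,-4,-0.119,-1,-3.8,2.9,0,0,-1,-3.8,2.9,0,0,-1,-3.8,2.9,0,0,-1,-3.8,2.9,0,0,-1,-3.8,2.9,0,0,-1,-3.8,2.9,0,0])

```text
time_s: 5.2
tcp_pos: [0.6377, -0.1103, 0.3503]
orientation: [0.676, 0.737, 0.0, 0.0]
ft_force: [0.6, 0.3, -1.9]
finger_gap: 0.0628
gripper_force: 67.3
```

```bash
python3 go.py .639 -.1134 .290 4.95;  python3 - <<'E'
from h import *
snap('scene','s2'); snap('top','t2')
a=cv2.imread('pics/s2.png')[90:290,180:380]; b=cv2.imread('pics/t2.png')[130:330,220:420]
cv2.imwrite('pics/c4.png',cv2.resize(np.hstack([a,b]),None,fx=2,fy=2,interpolation=cv2.INTER_CUBIC))
E
```

```text
t 5.2 shift cm [-0.32  0.1   6.03] turn -0.0 | after turn xy [-0.32  0.1 ] gap 0.0628 F [ 0.6  0.3 -1.9]
```

View pics/c4.png

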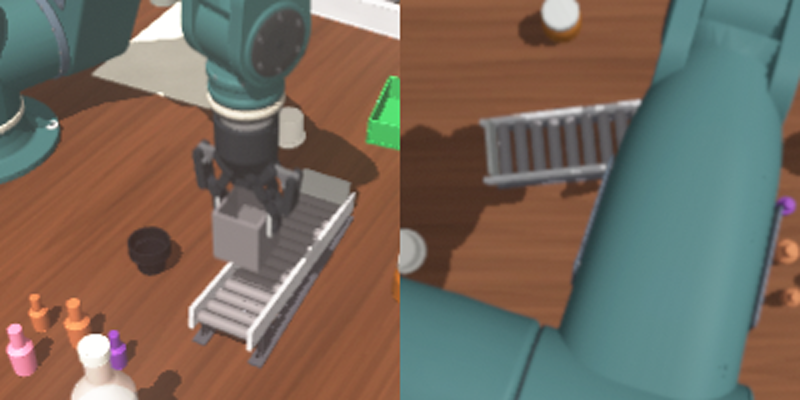

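The box is held level above the upper end of the lane, aligned with the rails. I'll lower it to just above the rollers.

Call:
drive_tool(steps=[-1,-0.3,0.1,2,0,-1,0,0,2,0,-1,0,0,1.5,0,-1,0,0,1,0,-1,0,0,0.5,0,-1,0,0,0.2,0,-1,0,0,0,0,-1,0,0,0,0,-1,0,0,0,0,-1,0,0,0,0])

```text
time_s: 6.55
tcp_pos: [0.6382, -0.1119, 0.2778]
orientation: [0.676, 0.737, 0.0, 0.0]
ft_force: [-0.1, 0.4, -1.9]
finger_gap: 0.0633
gripper_force: 67.4
```

```bash
python3 go.py .639 -.1134 .275 4.95;  python3 - <<'E'
from h import *
snap('scene','s3'); a=cv2.imread('pics/s3.png')[150:290,250:380]
cv2.imwrite('pics/c5.png',cv2.resize(a,None,fx=4,fy=4,interpolation=cv2.INTER_CUBIC))
E
```

```text
t 6.55 shift cm [-0.15  0.06  0.28] turn -0.0 | after turn xy [-0.15  0.06] gap 0.0633 F [-0.1  0.4 -1.9]
```

View pics/c5.png

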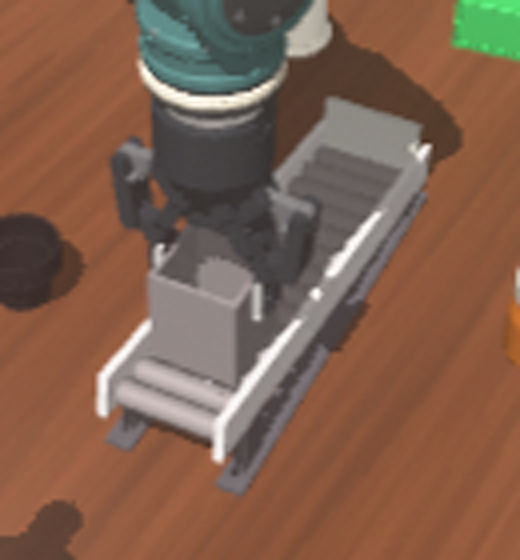

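The box is between the rails, just above the rollers. I'll touch down.

Call:
drive_tool(steps=[-1,-0.1,0,0.1,0,-1,0,0,0.1,0,-1,0,0,0.1,0,-1,0,0,0.05,0,-1,0,0,0,0,-1,0,0,0,0,-1,0,0,0,0,-1,0,0,0,0,-1,0,0,0,0,-1,0,0,0,0])

```text
time_s: 7.85
tcp_pos: [0.6382, -0.1128, 0.2753]
orientation: [0.676, 0.737, 0.0, 0.0]
ft_force: [-4.3, 2.7, 11.5]
finger_gap: 0.0632
gripper_force: 69.2
```

Call:
drive_tool(steps=[-1,0,0,-0.1,0,-1,0,0,0,0,1,0,0,0,0,1,0,0,0,0,1,0,0,0,0,1,0,0,0,0,1,0,0,0,0,1,0,0,0,0,1,0,0,0,0,1,0,0,0,0])

```text
time_s: 9.1
tcp_pos: [0.6383, -0.1129, 0.2752]
orientation: [0.676, 0.737, 0.0, 0.0]
ft_force: [0.7, 0.3, -0.1]
finger_gap: 0.0853
gripper_force: 0.0
```

Call:
drive_tool(steps=[1,0,0,-1,0,1,0,0,-2,0,1,0,0,-3,0,1,0,0,-4,0,1,0,0,0,0,1,-1.5,-3.5,0,0,1,-1.5,-3.5,0,0,1,-1.5,-3.5,0,0,1,-1.5,-3.5,0,0,1,0,0,0,0])

```text
time_s: 10.35
tcp_pos: [0.5023, -0.1854, 0.3753]
orientation: [0.677, 0.736, -0.0, -0.0]
ft_force: [0.5, 1.0, 0.2]
finger_gap: 0.0855
gripper_force: 0.0
```

```bash
python3 go.py .4542 -.0925 .30 64;  python3 - <<'E'
from h import *
snap('scene','s4'); snap('top','t4')
a=cv2.imread('pics/s4.png')[130:290,220:380]; b=cv2.imread('pics/t4.png')[150:310,230:390]
cv2.imwrite('pics/c6.png',cv2.resize(np.hstack([a,b]),None,fx=2.5,fy=2.5,interpolation=cv2.INTER_CUBIC))
E
```

```text
t 10.35 shift cm [ 9.66 -4.01  7.53] turn -1.033 | after turn xy [8.39 6.25] gap 0.0855 F [0.5 1.  0.2]
```

View pics/c6.png

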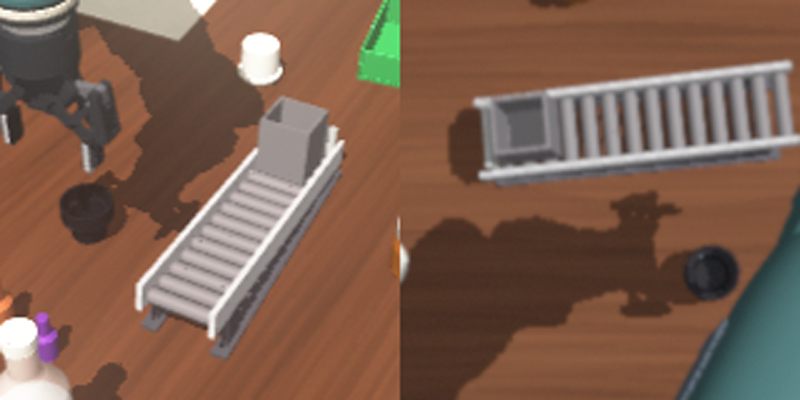

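The box stands at the end stop (scene px ~(340,188), top px ~(281,201)). Next I'll zoom on its rim, and also work out the height of the open fingertips from the right fingertip at s4 px (256,197).

```bash
python3 - <<'E'
from h import *
for h in(.155,.16,.165,.17,.174): print(h,proj('s4',[(.5023+.0428*.996,-.1854+.0428*.086,.3753-h),(.5023+.053*.996,-.1854+.053*.086,.3753-h)]).round(1).tolist())
a=cv2.imread('pics/s4.png')[160:212,314:364]; b=cv2.imread('pics/t4.png')[178:230,256:306]
cv2.imwrite('pics/c7.png',cv2.resize(np.hstack([a,b]),None,fx=8,fy=8,interpolation=cv2.INTER_CUBIC))
E
```

```text
0.155 [[254.6, 194.5], [258.2, 195.7]]
0.16 [[254.8, 196.0], [258.3, 197.3]]
0.165 [[254.9, 197.5], [258.5, 198.8]]
0.17 [[255.1, 199.1], [258.6, 200.3]]
0.174 [[255.3, 200.3], [258.8, 201.5]]
```

View pics/c7.png

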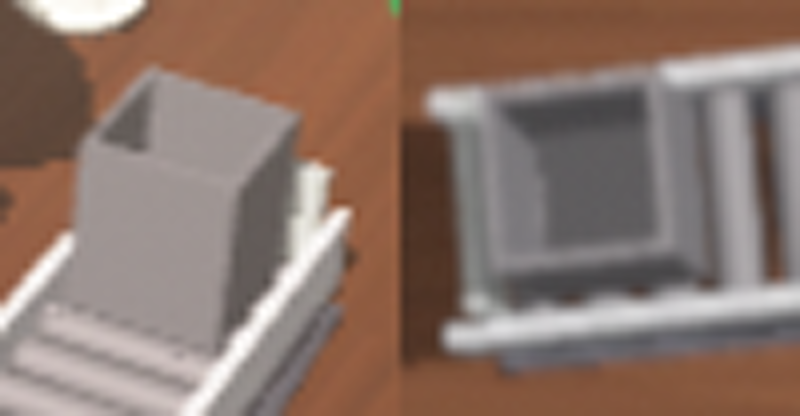

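```bash
python3 - <<'E'
from h import *
from scipy.optimize import least_squares
tp=(np.array([(488,92),(656,74),(670,244),(498,272)],float)-[400,0])/8+[256-.44,178-.44]
sp=np.array([(300,117),(235,185),(83,142),(153,67)],float)/8+[314-.44,160-.44]
q=np.array([(.032,.032,0),(.032,-.032,0),(-.032,-.032,0),(-.032,.032,0)])
def res(p,w=False):
    P=(R.from_euler('z',p[3])*R.from_euler('x',-np.radians(7))).apply(q)+p[:3]
    return np.r_[(proj('t4',P)-tp).ravel(),(proj('s4',P)-sp).ravel(),(p[3]-.0864)*30]
r=least_squares(res,[.617,.143,.104,.086]); print(r.x,res(r.x).round(1))
E
python3 go.py .455 -.094 .198 4.95
```

```text
[0.61813931 0.12107893 0.10729971 0.08323491] [-0.9 -0.2  0.5 -0.6  0.6  0.8 -0.5 -0.2  0.1 -0.4  0.3  0.7 -0.2 -0.1
 -0.4 -0.  -0.1]
t 10.45 shift cm [ 9.46 -4.11 17.72] turn -0.001 | after turn xy [ 9.47 -4.1 ] gap 0.0854 F [ 0.3 -0.4  0.5]
```

Call:
drive_tool(steps=[1,1.9,-0.8,0,0,1,1.9,-0.8,0,0,1,1.9,-0.8,0,0,1,1.9,-0.8,0,0,1,1.9,-0.74,0,0,1,0,0,2.5,0,1,0,0,2.5,0,1,0,0,2.5,0,1,0,0,2.5,0,1,0,0,0,0])

```text
time_s: 11.7
tcp_pos: [0.4558, -0.0927, 0.2743]
orientation: [0.676, 0.737, -0.0, -0.001]
ft_force: [-0.1, 0.2, 1.4]
finger_gap: 0.0852
gripper_force: 0.0
```

```bash
python3 go.py .455 -.094 .198 4.95;  python3 - <<'E'
from h import *
snap('scene','s5'); snap('top','t5')
a=cv2.imread('pics/s5.png')[155:255,200:310]; b=cv2.imread('pics/t5.png')[210:310,300:410]
cv2.imwrite('pics/c8.png',cv2.resize(np.hstack([a,b]),None,fx=3.6,fy=3.6,interpolation=cv2.INTER_CUBIC))
E
```

```text
t 11.7 shift cm [-0.13 -0.08  7.63] turn -0.0 | after turn xy [-0.13 -0.08] gap 0.0852 F [-0.1  0.2  1.4]
```

View pics/c8.png

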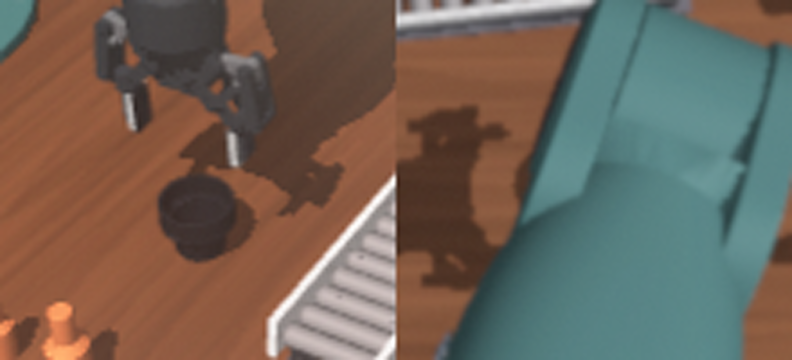

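The gripper is centred above the pot. The box may still have been rolling in the last picture, so I'll measure it again once I hold the pot.

Call:
drive_tool(steps=[1,-0.13,0,2.2,0,1,0,-0.08,2.2,0,1,0,0,2.0,0,1,0,0,1.2,0,1,0,0,0,0,-1,0,0,0,0,-1,0,0,0,0,-1,0,0,0,0,-1,0,0,0,0,-1,0,0,0,0])

```text
time_s: 13.05
tcp_pos: [0.4561, -0.0949, 0.2006]
orientation: [0.676, 0.737, 0.0, 0.001]
ft_force: [-4.0, 1.9, 19.6]
finger_gap: 0.0625
gripper_force: 60.7
```

Call:
drive_tool(steps=[-1,0,0,-2,0,-1,0,0,-3,0,-1,0,0,-4,0,-1,0,0,-4,0,-1,0,0,-2,0,-1,0,0,0,0,-1,0,0,0,0,-1,0,0,0,0,-1,0,0,0,0,-1,0,0,0,0])

```text
time_s: 14.3
tcp_pos: [0.4559, -0.0948, 0.3489]
orientation: [0.676, 0.737, -0.0, -0.0]
ft_force: [0.0, 0.2, 0.3]
finger_gap: 0.0626
gripper_force: 65.7
```

```bash
python3 - <<'E'
from h import *
snap('scene','s6'); snap('top','t6')
a=cv2.imread('pics/s6.png')[155:207,319:369]; b=cv2.imread('pics/t6.png')[178:230,251:301]; c=cv2.imread('pics/s6.png')[140:240,200:320]
A=cv2.resize(np.hstack([a,b]),None,fx=8,fy=8,interpolation=cv2.INTER_CUBIC)
C=cv2.resize(c,(216,180)); A=np.vstack([A,np.pad(C,((0,0),(0,800-216),(0,0)))])
cv2.imwrite('pics/c9.png',A)
E
```

```text
(no output)
```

View pics/c9.png

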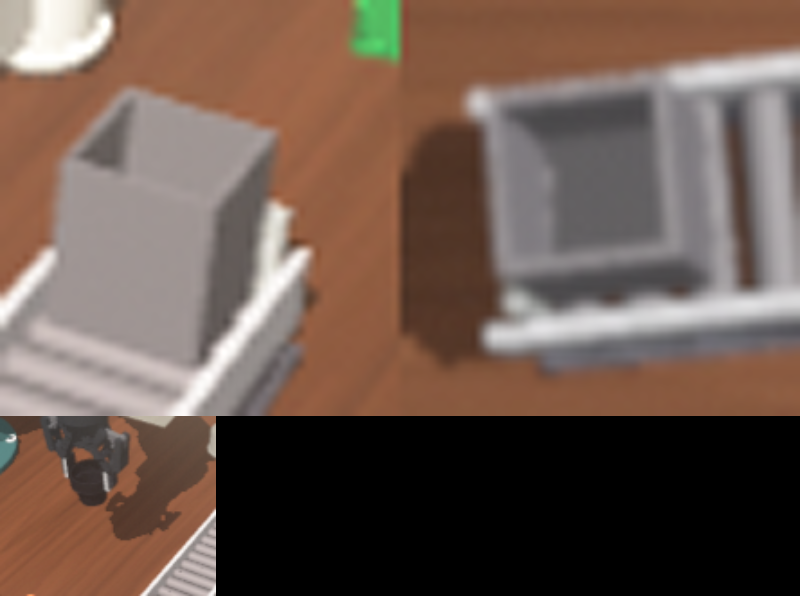

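The box is now firmly against the stop, and the pot hangs upright in the gripper. Now I'll fit the rim.

```bash
cat > rim.py <<'E'
from h import *
from scipy.optimize import least_squares
tp=(np.array([(486,95),(660,76),(680,246),(502,275)],float)-[400,0])/8+[251-.44,178-.44]
sp=np.array([(276,132),(210,208),(58,160),(130,88)],float)/8+[319-.44,155-.44]
q=np.array([(.032,.032,0),(.032,-.032,0),(-.032,-.032,0),(-.032,.032,0)])
def res(p):
    P=(R.from_euler('z',p[3])*R.from_euler('x',-np.radians(7))).apply(q)+p[:3]
    return np.r_[(proj('t6',P)-tp).ravel(),(proj('s6',P)-sp).ravel(),(p[3]-.0864)*30]
r=least_squares(res,[.617,.143,.104,.086]); print(r.x,res(r.x).round(1))
E
python3 rim.py; python3 go.py .617 .138 .349 4.95
```

```text
[0.61748208 0.13366483 0.10863987 0.08981656] [-0.3 -0.4  0.4 -0.7 -0.1  0.7 -0.5 -0.3 -0.3  0.1  0.3  0.2 -0.2  0.1
 -0.9 -0.1  0.1]
t 14.4 shift cm [2.181e+01 1.805e+01 1.000e-02] turn -0.0 | after turn xy [21.8  18.06] gap 0.0623 F [-0.1  0.3 -0.2]
```

Call:
drive_tool(steps=[-1,1.1,0.9,0,0,-1,2.8,2.4,0,0,-1,2.8,2.4,0,0,-1,2.8,2.4,0,0,-1,2.8,2.4,0,0,-1,2.8,2.4,0,0,-1,2.8,2.4,0,0,-1,2.3,1.9,0,0,-1,1.1,0.9,0,0,-1,0,0,0,0])

```text
time_s: 15.65
tcp_pos: [0.6181, 0.1337, 0.3488]
orientation: [0.676, 0.737, -0.0, -0.0]
ft_force: [-0.0, 0.2, -0.7]
finger_gap: 0.0627
gripper_force: 65.7
```

```bash
python3 go.py .6175 .1333 .300 4.95
```

```text
t 15.65 shift cm [-0.04 -0.06  4.88] turn 0.001 | after turn xy [-0.04 -0.06] gap 0.0627 F [-0.   0.2 -0.7]
```

Call:
drive_tool(steps=[-1,-0.04,-0.06,1.5,0,-1,0,0,1.5,0,-1,0,0,1,0,-1,0,0,0.7,0,-1,0,0,0.5,0,-1,0,0,0.4,0,-1,0,0,0.3,0,-1,0,0,0,0,-1,0,0,0,0,-1,0,0,0,0])

```text
time_s: 16.9
tcp_pos: [0.6174, 0.1325, 0.2903]
orientation: [0.676, 0.737, 0.0, 0.0]
ft_force: [0.0, -0.9, -0.4]
finger_gap: 0.0624
gripper_force: 65.7
```

Call:
drive_tool(steps=[-1,0,0,0.15,0,-1,0,0,0.15,0,-1,0,0,0.15,0,-1,0,0,0.1,0,-1,0,0,0.1,0,-1,0,0,0.1,0,-1,0,0,0,0,-1,0,0,0,0,-1,0,0,0,0,-1,0,0,0,0])

```text
time_s: 18.15
tcp_pos: [0.6174, 0.1325, 0.2827]
orientation: [0.676, 0.737, 0.0, 0.0]
ft_force: [0.3, -1.1, -0.5]
finger_gap: 0.0625
gripper_force: 65.8
```

```bash
python3 - <<'E'
from h import *
snap('scene','s7'); snap('top','t7')
a=cv2.imread('pics/s7.png')[130:210,300:380]; b=cv2.imread('pics/t7.png')[160:240,240:320]
cv2.imwrite('pics/c10.png',cv2.resize(np.hstack([a,b]),None,fx=5,fy=5,interpolation=cv2.INTER_CUBIC))
E
```

```text
(no output)
```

View pics/c10.png

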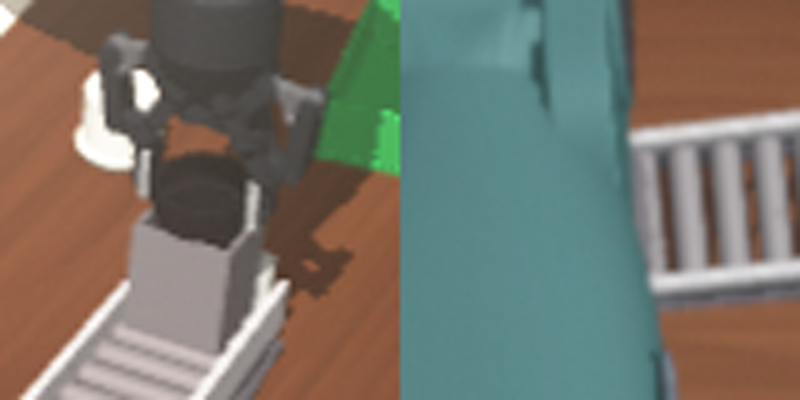

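The cup is inside the box opening with the collar just above the rim. I'll creep down to contact.

Call:
drive_tool(steps=[-1,0,0,0.1,0,-1,0,0,0.1,0,-1,0,0,0.1,0,-1,0,0,0,0,-1,0,0,0,0,-1,0,0,0,0,-1,0,0,0,0,-1,0,0,0,0,-1,0,0,0,0,-1,0,0,0,0])

```text
time_s: 19.5
tcp_pos: [0.6175, 0.1326, 0.2807]
orientation: [0.676, 0.737, 0.001, 0.001]
ft_force: [-1.9, 1.6, 12.2]
finger_gap: 0.0624
gripper_force: 66.8
```

Call:
drive_tool(steps=[-1,0,0,-0.1,0,1,0,0,0,0,1,0,0,0,0,1,0,0,0,0,1,0,0,0,0,1,0,0,0,0,1,0,0,-1,0,1,0,0,-2,0,1,0,0,-3,0,1,0,0,-3,0])

```text
time_s: 20.75
tcp_pos: [0.6172, 0.1325, 0.3723]
orientation: [0.676, 0.737, 0.0, 0.0]
ft_force: [0.7, -0.9, 0.5]
finger_gap: 0.0852
gripper_force: 0.0
```

```bash
python3 go.py .466 -.2588 .370 4.95; python3 - <<'E'
from h import *
print(at('top0',[(416,278.5),(437.5,266),(412,233)],.05).round(3))
E
```

```text
t 20.75 shift cm [-37.69 -18.43   0.22] turn -0.0 | after turn xy [-37.68 -18.44] gap 0.0852 F [ 0.7 -0.9  0.5]
[[ 0.396 -0.267  0.05 ]
 [ 0.431 -0.331  0.05 ]
 [ 0.526 -0.261  0.05 ]]
```

Call:
drive_tool(steps=[-0.2,-2,-1,0,0,-0.2,-4,-2,0,0,-0.2,-4.8,-2.3,0,0,-0.2,-4.8,-2.3,0,0,-0.2,-4.8,-2.3,0,0,-0.2,-4.8,-2.3,0,0,-0.2,-4.8,-2.3,0,0,-0.2,-4.2,-2.1,0,0,-0.2,-2.5,-1.3,0,0,-0.2,-1,-0.5,0,0])

```text
time_s: 22.0
tcp_pos: [0.4653, -0.2603, 0.3704]
orientation: [0.677, 0.736, -0.0, -0.0]
ft_force: [-0.2, 0.8, -0.0]
finger_gap: 0.0344
gripper_force: 0.0
```

```bash
python3 go.py .466 -.2588 .227 4.95; python3 - <<'E'
from h import *
snap('scene','s8'); snap('top','t8')
a=cv2.imread('pics/s8.png')[130:210,300:380]; b=cv2.imread('pics/t8.png')[160:240,240:320]; c=cv2.imread('pics/s8.png')[185:285,165:325]
A=cv2.resize(np.hstack([a,b]),None,fx=4,fy=4,interpolation=cv2.INTER_CUBIC); C=cv2.resize(c,None,fx=2.7,fy=2.7)
cv2.imwrite('pics/c11.png',np.vstack([A,np.pad(C,((0,0),(0,640-C.shape[1]),(0,0)))]))
E
```

```text
t 22.0 shift cm [ 0.14  0.09 14.34] turn -0.003 | after turn xy [0.13 0.09] gap 0.0344 F [-0.2  0.8 -0. ]
```

View pics/c11.png

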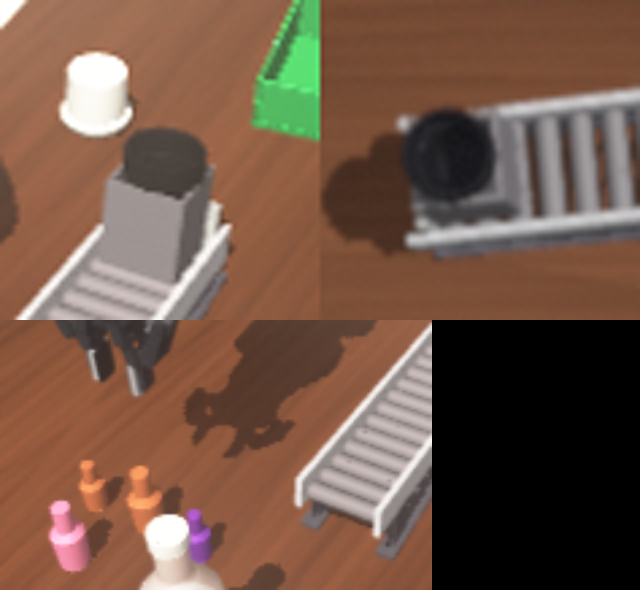

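The pot is seated with its collar on the rim, leaning with the box. The plug is still standing below the gripper (scene px ~(218,250)). I'll descend onto its neck.

Call:
drive_tool(steps=[-0.2,0.13,0.09,2,0,-0.2,0,0,3.5,0,-0.2,0,0,3.5,0,-0.2,0,0,3,0,-0.2,0,0,1.5,0,-0.2,0,0,0.8,0,-0.2,0,0,0,0,-0.2,0,0,0,0,-0.2,0,0,0,0,-0.2,0,0,0,0])

```text
time_s: 23.35
tcp_pos: [0.4673, -0.2576, 0.228]
orientation: [0.676, 0.737, 0.0, 0.0]
ft_force: [0.1, -0.1, -0.3]
finger_gap: 0.0345
gripper_force: 0.0
```

```bash
python3 - <<'E'
from h import *
print('pot',at('t8',[(271.9,198.1)],.129),at('s8',[(341.1,167.1)],.129))
snap('scene','s9'); a=cv2.imread('pics/s9.png')[200:280,180:260]
cv2.imwrite('pics/c12.png',cv2.resize(a,None,fx=6,fy=6,interpolation=cv2.INTER_CUBIC))
E
python3 go.py .466 -.2588 .227 4.95
```

```text
pot [[0.61619873 0.13509796 0.129     ]] [[0.61976779 0.13802186 0.129     ]]
t 23.4 shift cm [-0.11 -0.13  0.09] turn -0.0 | after turn xy [-0.11 -0.13] gap 0.0341 F [ 0.3 -0.3  0.4]
```

View pics/c12.png

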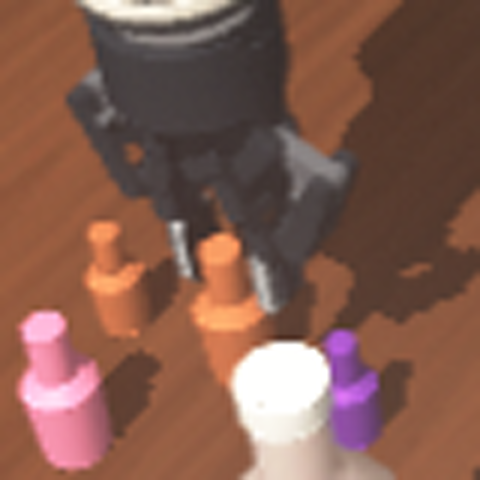

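The fingers straddle the neck of the larger orange plug. I'll close and lift.

Call:
drive_tool(steps=[-0.2,-0.1,-0.1,0,0,-1,0,0,0,0,-1,0,0,0,0,-1,0,0,0,0,-1,0,0,0,0,-1,0,0,0,0,-1,0,0,0,0,-1,0,0,0,0,-1,0,0,0,0,-1,0,0,0,0])

```text
time_s: 24.65
tcp_pos: [0.4663, -0.2586, 0.2277]
orientation: [0.676, 0.737, -0.0, 0.0]
ft_force: [-1.3, -0.5, 5.0]
finger_gap: 0.0163
gripper_force: 58.8
```

Call:
drive_tool(steps=[-1,0,0,-1.5,0,-1,0,0,-3,0,-1,0,0,-4,0,-1,0,0,-4,0,-1,0,0,-3,0,-1,0,0,-1.5,0,-1,0,0,0,0,-1,0,0,0,0,-1,0,0,0,0,-1,0,0,0,0])

```text
time_s: 25.9
tcp_pos: [0.4663, -0.2586, 0.3971]
orientation: [0.676, 0.737, -0.0, -0.0]
ft_force: [0.5, 0.0, -1.3]
finger_gap: 0.0162
gripper_force: 58.6
```

```bash
python3 go.py .6178 .131 .395 4.95
```

```text
t 25.9 shift cm [37.51 18.45  0.23] turn -0.0 | after turn xy [37.51 18.46] gap 0.0162 F [ 0.5  0.  -1.3]
```

Call:
drive_tool(steps=[-1,2,1,0,0,-1,4,2,0,0,-1,4.8,2.3,0,0,-1,4.8,2.3,0,0,-1,4.8,2.3,0,0,-1,4.8,2.3,0,0,-1,4.8,2.3,0,0,-1,4,2.1,0,0,-1,2.5,1.3,0,0,-1,1,0.5,0,0])

```text
time_s: 27.15
tcp_pos: [0.6177, 0.1321, 0.3971]
orientation: [0.676, 0.737, -0.0, -0.0]
ft_force: [0.0, 0.1, -1.0]
finger_gap: 0.0164
gripper_force: 58.6
```

Call:
drive_tool(steps=[-1,0,0,0,0,-1,0,0,0,0,-1,0,0,1,0,-1,0,0,1,0,-1,0,0,0.5,0,-1,0,0,0,0,-1,0,0,0,0,-1,0,0,0,0,-1,0,0,0,0,-1,0,0,0,0])

```text
time_s: 28.4
tcp_pos: [0.6174, 0.1308, 0.3728]
orientation: [0.676, 0.737, 0.0, 0.0]
ft_force: [0.2, -0.1, -0.4]
finger_gap: 0.0165
gripper_force: 58.6
```

```bash
python3 go.py .6178 .131 .312 4.95; python3 - <<'E'
from h import *
f=snap('scene','s10'); t='s10'; im=np.load(f)['pixels'].astype(int); m=(im[...,0]>1.5*im[...,2])&(im[...,0]>im[...,1]*1.35)
# terracotta extents by row, near the plug
for z in(.205,.17,.16,.15):
    P=proj(t,[[.6178,.131,z]])[0]; v=int(round(P[1])); r=np.where(im[v,int(P[0])-25:int(P[0])+25,0]>0)[0]; print(z,P.round(1),[tuple(x) for x in im[v,int(P[0])-12:int(P[0])+13:2]])
E
```

```text
t 28.4 shift cm [0.01 0.04 6.08] turn -0.0 | after turn xy [0.01 0.04] gap 0.0165 F [ 0.2 -0.1 -0.4]
0.205 [340.9 147.2] [(np.int64(255), np.int64(255), np.int64(254)), (np.int64(255), np.int64(255), np.int64(254)), (np.int64(154), np.int64(104), np.int64(77)), (np.int64(154), np.int64(105), np.int64(78)), (np.int64(191), np.int64(180), np.int64(172)), (np.int64(142), np.int64(96), np.int64(75)), (np.int64(225), np.int64(136), np.int64(94)), (np.int64(208), np.int64(125), np.int64(87)), (np.int64(185), np.int64(180), np.int64(175)), (np.int64(97), np.int64(94), np.int64(91)), (np.int64(87), np.int64(81), np.int64(76)), (np.int64(93), np.int64(72), np.int64(59)), (np.int64(94), np.int64(73), np.int64(59))]
0.17 [340.2 157. ] [(np.int64(237), np.int64(232), np.int64(221)), (np.int64(199), np.int64(191), np.int64(176)), (np.int64(250), np.int64(246), np.int64(237)), (np.int64(144), np.int64(96), np.int64(73)), (np.int64(193), np.int64(117), np.int64(83)), (np.int64(215), np.int64(128), np.int64(88)), (np.int64(216), np.int64(128), np.int64(88)), (np.int64(205), np.int64(123), np.int64(8
[... 752 characters left out ...]
, (np.int64(94), np.int64(72), np.int64(57)), (np.int64(92), np.int64(69), np.int64(56))]
0.15 [339.8 162.5] [(np.int64(250), np.int64(247), np.int64(239)), (np.int64(186), np.int64(172), np.int64(158)), (np.int64(117), np.int64(86), np.int64(70)), (np.int64(135), np.int64(94), np.int64(72)), (np.int64(153), np.int64(98), np.int64(75)), (np.int64(208), np.int64(124), np.int64(86)), (np.int64(214), np.int64(127), np.int64(87)), (np.int64(207), np.int64(123), np.int64(85)), (np.int64(184), np.int64(112), np.int64(79)), (np.int64(135), np.int64(89), np.int64(67)), (np.int64(134), np.int64(90), np.int64(67)), (np.int64(94), np.int64(71), np.int64(58)), (np.int64(93), np.int64(70), np.int64(56))]
```

The plug is upright and centred where computed, so I'll lower it into the pot.

Call:
drive_tool(steps=[-1,0,0,1,0,-1,0,0,1.5,0,-1,0,0,1.2,0,-1,0,0,0.8,0,-1,0,0,0.5,0,-1,0,0,0.3,0,-1,0,0,0.2,0,-1,0,0,0,0,-1,0,0,0,0,-1,0,0,0,0])

```text
time_s: 29.7
tcp_pos: [0.6174, 0.1308, 0.3178]
orientation: [0.676, 0.737, 0.0, 0.0]
ft_force: [-0.3, 0.1, -0.4]
finger_gap: 0.0163
gripper_force: 59.0
```

Call:
drive_tool(steps=[-1,0,0,0.15,0,-1,0,0,0.15,0,-1,0,0,0.1,0,-1,0,0,0,0,-1,0,0,0,0,-1,0,0,0,0,-1,0,0,0,0,-1,0,0,0,0,-1,0,0,0,0,-1,0,0,0,0])

```text
time_s: 30.95
tcp_pos: [0.6174, 0.1308, 0.3137]
orientation: [0.676, 0.737, -0.0, -0.0]
ft_force: [-0.4, 0.2, -1.1]
finger_gap: 0.016
gripper_force: 59.0
```

Call:
drive_tool(steps=[-1,0,0,0.1,0,-1,0,0,0.1,0,-1,0,0,0.1,0,-1,0,0,0,0,-1,0,0,0,0,-1,0,0,0,0,-1,0,0,0,0,-1,0,0,0,0,-1,0,0,0,0,-1,0,0,0,0])

```text
time_s: 32.2
tcp_pos: [0.6175, 0.1309, 0.3116]
orientation: [0.676, 0.737, 0.001, 0.0]
ft_force: [-2.4, 0.9, 11.2]
finger_gap: 0.016
gripper_force: 60.3
```

Call:
drive_tool(steps=[-1,0,0,-0.1,0,-0.2,0,0,0,0,-0.2,0,0,0,0,-0.2,0,0,0,0,-0.2,0,0,0,0,-0.2,0,0,0,0,-0.2,0,0,-0.5,0,-0.2,0,0,-1.5,0,-0.2,0,0,-3,0,-0.2,0,0,-3,0])

```text
time_s: 33.45
tcp_pos: [0.6173, 0.1308, 0.3937]
orientation: [0.676, 0.737, 0.0, 0.0]
ft_force: [0.2, -0.3, -0.0]
finger_gap: 0.0338
gripper_force: 0.0
```

```bash
cat > dome.py <<'E'
from h import *
from scipy.optimize import minimize
import sys
th=np.linspace(0,2*np.pi,60); c=np.c_[np.cos(th),np.sin(th),0*th]
masks={}
for t in('t0x','scene0'):
    t={'t0x':'top0'}.get(t,t); im=np.load(f'pics/{t}.npz')['pixels'].astype(int)
    P=proj(t,[[.468,.2945,.03]])[0].astype(int); m=np.zeros(im.shape[:2],bool); w=slice(P[1]-20,P[1]+21),slice(P[0]-20,P[0]+21)
    m[w]=(im[w].min(-1)>105)&(np.ptp(im[w],axis=-1)<60); masks[t]=m; print(t,P,m.sum())
def mod(t,x,y):
    M=np.zeros((400*8,640*8),np.uint8) if 0 else None
    o=np.zeros((400,640),np.uint8); pts=np.vstack([c*[r,r,0]+[x,y,z] for r,z in((.032,.008),(.032,.014),(.028,.014),(.026,.056))])
    p=proj(t,pts).reshape(4,-1,2)
    for a,b in((0,1),(2,3)):
        h=cv2.convexHull(np.vstack([p[a],p[b]]).astype(np.float32)); cv2.fillConvexPoly(o,np.round(h*16).astype(np.int32),1,shift=4)
    return o>0
def cost(q,ts): return sum((mod(t,*q)^masks[t]).sum() for t in ts)
for ts in(['top0'],['scene0'],['top0','scene0']):
    r=min(((cost((x,y),ts),x,y) for x in np.arange(.458,.478,.001) for y in np.arange(.284,.306,.001))); print(ts,r)
E
python3 dome.py; python3 go.py .468 .2945 .33 4.95
```

```text
top0 [220 254] 432
scene0 [322 153] 319
['top0'] (np.int64(14), np.float64(0.46900000000000003), np.float64(0.295))
['scene0'] (np.int64(10), np.float64(0.47000000000000003), np.float64(0.296))
['top0', 'scene0'] (np.int64(32), np.float64(0.46900000000000003), np.float64(0.295))
t 33.45 shift cm [ 17.59 -13.47   6.36] turn -0.0 | after turn xy [ 17.6  -13.46] gap 0.0338 F [ 0.2 -0.3 -0. ]
```

Call:
drive_tool(steps=[0.2,1.2,-0.9,0,0,1,2.8,-2.1,0,0,1,3.5,-2.7,0,0,1,3.5,-2.7,0,0,1,3.2,-2.4,0,0,1,2.3,-1.7,0,0,1,1.2,-0.8,0,0,1,0,0,3,0,1,0,0,4,0,1,0,0,4,0])

```text
time_s: 34.7
tcp_pos: [0.4698, 0.2955, 0.2806]
orientation: [0.676, 0.737, 0.0, 0.0]
ft_force: [0.5, 0.6, -0.4]
finger_gap: 0.0853
gripper_force: 0.0
```

```bash
python3 go.py .4695 .2955 .193 4.95; python3 - <<'E'
from h import *
f=snap('top','t11'); snap('scene','s11'); im=np.load(f)['pixels'].astype(int)
h=cv2.cvtColor(im.astype(np.uint8),cv2.COLOR_RGB2HSV); 
# plug neck top in the top view near (.617,.139,.163)
for t in('t11','s11'):
    im=np.load(f'pics/{t}.npz')['pixels'].astype(int); P=proj(t,[[.6172,.1402,.160]])[0]; w=im[int(P[1])-16:int(P[1])+17,int(P[0])-16:int(P[0])+17]
    m=(w[...,0]>150)&(w[...,0]>1.4*w[...,2])&(w[...,0]<250); v,u=np.where(m); print(t,P.round(1),m.sum(),(u.min()+int(P[0])-16,u.max()+int(P[0])-16,v.min()+int(P[1])-16,v.max()+int(P[1])-16) if m.any() else None)
E
```

```text
t 34.7 shift cm [-0.   -0.04  8.76] turn -0.001 | after turn xy [-0.   -0.04] gap 0.0853 F [ 0.5  0.6 -0.4]
t11 [268.9 195.6] 119 (np.int64(259), np.int64(278), np.int64(189), np.int64(204))
s11 [341.3 158.2] 198 (np.int64(325), np.int64(357), np.int64(147), np.int64(174))
```

Call:
drive_tool(steps=[1,0,0,2,0,1,0,0,2.5,0,1,0,0,2,0,1,0,0,1.3,0,1,0,0,0.7,0,1,0,0,0,0,-1,0,0,0,0,-1,0,0,0,0,-1,0,0,0,0,-1,0,0,0,0])

```text
time_s: 36.05
tcp_pos: [0.4698, 0.2958, 0.1978]
orientation: [0.676, 0.737, 0.001, 0.0]
ft_force: [-2.7, -2.6, 13.5]
finger_gap: 0.0509
gripper_force: 61.8
```

Call:
drive_tool(steps=[-1,0,0,0,0,-1,0,0,0,0,-1,0,0,0,0,-1,0,0,-2,0,-1,0,0,-3.5,0,-1,0,0,-4,0,-1,0,0,-4,0,-1,0,0,-4,0,-1,0,0,-2,0,-1,0,0,0,0])

```text
time_s: 37.3
tcp_pos: [0.4698, 0.2958, 0.3929]
orientation: [0.676, 0.737, 0.001, 0.001]
ft_force: [0.5, 0.2, -0.4]
finger_gap: 0.0509
gripper_force: 63.6
```

```bash
python3 go.py .6173 .1364 .39 4.95; python3 - <<'E'
from h import *
snap('top','t12'); snap('scene','s12')
for t in('t12','s12'):
    im=np.load(f'pics/{t}.npz')['pixels'].astype(int); P=proj(t,[[.6172,.1402,.160],[.6172,.1408,.165],[.6175,.137,.132]]); c=P[0].astype(int); w=im[c[1]-16:c[1]+17,c[0]-16:c[0]+17]
    print(t,P.round(1).tolist(),c)
    for r in w[::1]: print(''.join('#' if (p[0]>150 and p[0]>1.5*p[2]) else 'x' if p.max()<70 else '.' for p in r))
E
```

```text
t 37.3 shift cm [-17.15  13.32   0.31] turn -0.0 | after turn xy [-17.15  13.31] gap 0.0509 F [ 0.5  0.2 -0.4]
t12 [[268.9, 195.6], [268.5, 195.3], [271.1, 197.4]] [268 195]
.................................
.................................
.................................
.................................
.................................
.................................
.................................
.................................
.................................
................xxxxxxxx.........
..............xxxxxxxxxxx........
.............xxxxxxxxxxxxxxx.....
............xxxxxxxxx.xxxxxxxx...
...........xxxx..........xxxxx...
..........xxxx.##########.xxxx...
.........xxxx..###########.xxx...
.........xxxx.############.xxxx..
........xxxxx.#############.xxx..
........xxxxx.#############.xxx..
........xxxxxx.############..xx..
........xxxxxx.############..xxx.
........xxxxxx......#######..xx..
........xxxxxxx....########..xx..
.........xxxxxx..#########..xxx..
.........xxxxxx..########...xxx..
..........xxxxxx....###....xxxx..
..........xxxxxxxx........xxxx...
........
[... 680 characters left out ...]
....................
.##..............................
##.............####..............
#............#######.............
#...#.........#######...........#
.............#######.............
.............#######.............
.##..........#######.............
##............######........#...#
#.............#####.........####.
..............#####.xx.....#..###
.............######.xx....#####.#
...........########...xx...###..#
..........###########.xxx..##..##
..........###########.xxxx.#..###
...........##########.xxxx.#.####
...........##########...x...###..
.............#######....xx...##..
...#..................xxxx...##..
..#.................xxxxx....#...
.#...............x.xxxxxx........
```

The plug stands in the pot, with its neck top where expected (scene ~(341,156)). I'll carry the dome over it.

Call:
drive_tool(steps=[-1,-1.2,0.9,0,0,-1,-2.2,1.7,0,0,-1,-2.8,2.2,0,0,-1,-3,2.3,0,0,-1,-2.9,2.3,0,0,-1,-2.3,1.8,0,0,-1,-1.7,1.3,0,0,-1,-1.05,0.8,0,0,-1,0,0,0,0,-1,0,0,0,0])

```text
time_s: 38.65
tcp_pos: [0.6165, 0.1368, 0.3917]
orientation: [0.676, 0.737, -0.0, -0.0]
ft_force: [0.4, 0.2, 0.2]
finger_gap: 0.0508
gripper_force: 63.6
```

```bash
python3 go.py .6173 .1364 .326 4.95; python3 - <<'E'
from h import *
f=snap('scene','s13'); im=np.load(f)['pixels'].astype(int); t='s13'
# hanging dome: compare the flange outline with the model
s=monitor.read_state()['tcp_pos']; th=np.linspace(0,2*np.pi,60)
P=proj(t,np.c_[s[0]+.032*np.cos(th),s[1]+.032*np.sin(th),np.full(60,s[2]-.1978+.010)]); a,b=P.min(0),P.max(0); print('model flange',a.round(1),b.round(1))
c=((a+b)/2).astype(int)
for r in im[c[1]-8:c[1]+12,c[0]-18:c[0]+19]: print(''.join('#' if p.min()>120 else 'o' if (p[0]>150 and p[0]>1.5*p[2]) else '.' for p in r))
print(c)
E
```

```text
t 38.65 shift cm [-0.05  0.08  6.57] turn 0.0 | after turn xy [-0.05  0.08] gap 0.0508 F [0.4 0.2 0.2]
model flange [330.5 140.3] [352.4 152.7]
oooooooo######################.......
oooooooo######################.......
ooooooooo.####################.......
oooooooooo####################.......
oooooooooo####################.......
ooooooooo#####################.......
oooooooo######################.......
oooooooo######################.......
ooooooo.######################.......
oooooo..######################.......
oooooo..#######################......
oooo...oo#####################.......
ooo...oooo###################........
oo...oooooo#################.........
o...oooooooo###############..........
...ooooooo.ooo############...........
...ooooooooo...oo.####.oo............
.oooooooooo......oooooo..............
ooooooo.oo...........................
oooooooooo.........oo....o...........
[341 146]
```

Call:
drive_tool(steps=[-1,-0.05,0.05,1,0,-1,0,0,1.5,0,-1,0,0,1.5,0,-1,0,0,1,0,-1,0,0,0.7,0,-1,0,0,0.3,0,-1,0,0,0,0,-1,0,0,0,0,-1,0,0,0,0,-1,0,0,0,0])

```text
time_s: 39.95
tcp_pos: [0.6175, 0.1358, 0.3318]
orientation: [0.676, 0.737, 0.0, 0.0]
ft_force: [0.4, -0.6, 0.1]
finger_gap: 0.051
gripper_force: 63.6
```

Call:
drive_tool(steps=[-1,0,0,0.15,0,-1,0,0,0.15,0,-1,0,0,0.15,0,-1,0,0,0.1,0,-1,0,0,0,0,-1,0,0,0,0,-1,0,0,0,0,-1,0,0,0,0,-1,0,0,0,0,-1,0,0,0,0])

```text
time_s: 41.2
tcp_pos: [0.6175, 0.1358, 0.3262]
orientation: [0.676, 0.737, 0.0, 0.0]
ft_force: [-0.5, 0.4, -0.7]
finger_gap: 0.0507
gripper_force: 63.6
```

Call:
drive_tool(steps=[-1,0,0,0.1,0,-1,0,0,0.1,0,-1,0,0,0.1,0,-1,0,0,0,0,-1,0,0,0,0,-1,0,0,0,0,-1,0,0,0,0,-1,0,0,0,0,-1,0,0,0,0,-1,0,0,0,0])

```text
time_s: 42.45
tcp_pos: [0.6175, 0.1358, 0.3232]
orientation: [0.676, 0.737, 0.0, 0.0]
ft_force: [0.5, 0.5, 3.4]
finger_gap: 0.0513
gripper_force: 64.0
```

Contact came at the predicted height (flange on the uphill collar edge). I'll release and back off.

Call:
drive_tool(steps=[-1,0,0,0,0,1,0,0,0,0,1,0,0,0,0,1,0,0,0,0,1,0,0,0,0,1,0,0,0,0,1,0,0,-0.5,0,1,0,0,-2,0,1,0,0,-3,0,1,0,0,-4,0])

```text
time_s: 43.7
tcp_pos: [0.6172, 0.1358, 0.419]
orientation: [0.676, 0.737, -0.0, -0.0]
ft_force: [1.0, 0.6, 0.0]
finger_gap: 0.0857
gripper_force: 0.0
```

Call:
drive_tool(steps=[1,2,-2,-1,0,1,2,-3,0,0,1,2,-3,0,0,1,2,-3,0,0,1,2,-3,0,0,1,1,-1.5,0,0,1,0,0,0,0,1,0,0,0,0,1,0,0,0,0,1,0,0,0,0])

```text
time_s: 44.95
tcp_pos: [0.4542, 0.2318, 0.428]
orientation: [0.676, 0.737, -0.0, -0.0]
ft_force: [0.8, 0.5, 0.4]
finger_gap: 0.0855
gripper_force: 0.0
```

```bash
python3 - <<'E'
from h import *
snap('scene','s14'); snap('top','t14')
a=cv2.imread('pics/s14.png')[140:215,305:380]; b=cv2.imread('pics/t14.png')[165:240,240:315]
A=cv2.resize(np.hstack([a,b]),None,fx=5.3,fy=5.3,interpolation=cv2.INTER_CUBIC)
C=cv2.resize(cv2.imread('pics/s14.png'),(320,200),interpolation=cv2.INTER_AREA); D=cv2.resize(cv2.imread('pics/t14.png'),(320,200),interpolation=cv2.INTER_AREA)
CD=np.hstack([C,D]); cv2.imwrite('pics/c13.png',np.vstack([A,np.pad(CD,((0,0),(0,A.shape[1]-640),(0,0)))]))
# model of the seated dome: rim centre (.6175,.1337,.107) + .022 n
n=R.from_euler('z',.0864)*R.from_euler('x',-np.radians(7)); P=[n.apply([0,0,h])+[.6175,.1337,.107] for h in(.022,.028,.070)]
print(np.round(P,4).tolist()); print('s',proj('s14',P).round(1).tolist(),'t',proj('t14',P).round(1).tolist())
E
```

```text
[[0.6173, 0.1364, 0.1288], [0.6172, 0.1371, 0.1348], [0.6168, 0.1422, 0.1765]]
s [[340.1, 167.2], [340.3, 165.5], [341.8, 153.3]] t [[271.4, 197.7], [271.0, 197.4], [267.5, 194.7]]
```

View pics/c13.png

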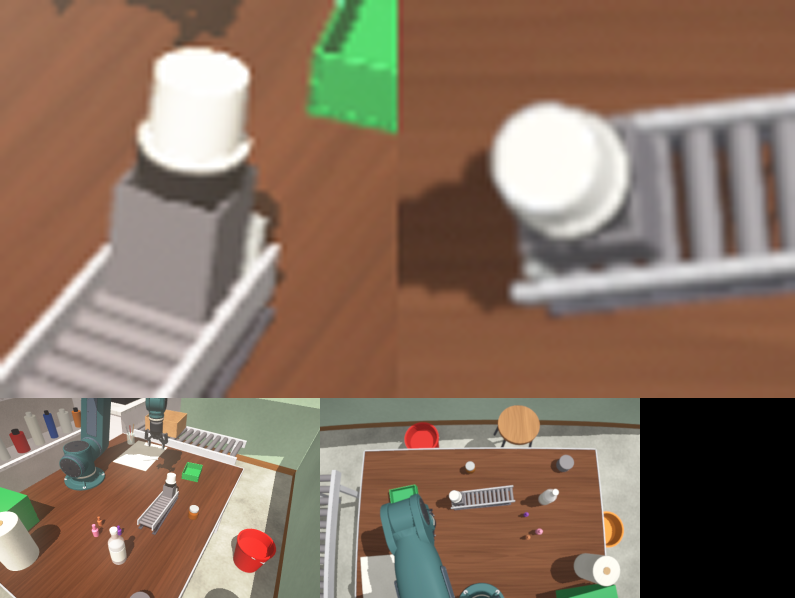

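The picture shows the dome seated and leaning with the stack. Its top centre is at scene px (342.7,153.6) and top px (267.9,194.2), against the seated model's (341.8,153.3) and (267.5,194.7). The bystanders are untouched, so I'm handing in.

```bash
python3 -c "
from station import arm
print(arm.hand_in())"
```

```text
the job is handed in; nothing more can be done
None
```

The box ran down to the end stop by itself, the net pot, plug and dome were stacked on it there in that order, and the job was handed in at about 45 s; the final pictures showed the dome seated, the robot clear and the bystanders in place, but no verdict came back.

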